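# Set out the seasoning on the acrylic riser

## Robot

A 6-joint arm with a two-finger parallel gripper is mounted at the origin on the work surface. World frame = base frame: x ahead of the robot, y to its left, z up, the work surface at z = 0. Lengths are in m, angles in rad, forces in N, time in s.
With the tool pointing down it reaches from about 0.425 to 0.95 m from the base axis. Payload 3.5 kg.
Tool frame: the origin (TCP) lies at the very end of the fingers, on their centre line; the grasp point (between the pads) lies 19 mm behind it (ctrl.grip_point_offset is the distance from the TCP to the grasp point, in m); z points along the fingers, y is the line along which they close (so a half turn about z gives the same grasp; the last joint's range is limited). The gripper opens to 85 mm and grips with 20 to 120 N. Pads are 22 mm wide; open, the fingers measure 114 mm over their backs; the gripper's body (76 mm by 85 mm) begins 54 mm behind the grasp point. The pads swing forward as they close: fully open they stand 13 mm farther back than shut.
Start: joints at [1.101, 0.286, 1.577, -0, 1.279, -0.15], TCP at [0.212, 0.641, 0.231] pointing down, gripper open.
Joint ranges: [-2.77, 2.77], [-0.9, 2.22], [0.21, 2.48], [-1.53, 4.67], [0.24, 2.81], [-2.84, 2.84]. Speed limits (rad/s): [2.79, 2.79, 3.14, 3.14, 3.14, 3.14].

## Interface

Orientations are given as a unit quaternion [x, y, z, w].
In Python, from plant import telemetry, vision, ctrl gives the robot as it stands.
- The arm moves only by the tool arm_command, never from a script. Its argument "series" is one flat list of numbers, 7 for each row, row after row: the shift along the tool's x, y, z in cm, then the turn, a rotation vector about the tool's x, y, z in degrees, then the closure, from 0 (fully open) to 1 (shut). A call has 1 to 10 rows; each row is the pose to reach, as a shift and turn from the pose commanded when the call began, along the tool's axes at that moment; what a row does not reach only later rows make up. A row lasts 1/12 s, in which the tool goes at most 41.7 mm and 7.16 degrees, less where a joint would pass 70% of its speed; a pose out of reach is approached as far as the arm can. A call with a gripper value outside its range is refused whole. The fingers move at their own pace and stop on an object; "force" is the grip in N (left out, the last holds). Time passes only in rows, so rows that repeat a pose let the fingers close. It gives the time, the measured TCP pose, the force, the opening and the grip force at its end, in the units of the state.
- telemetry.get_state(): the state, without advancing time (a new reading comes with each control period).
- vision.read_camera(name): name is "side" or "top"; returns a dict with "color" (420x560x3 uint8, blue, green, red), "K" (3x3 intrinsics, pixels), "D" ([k1, k2, p1, p2, k3] as OpenCV has them; the pictures are not rectified), "rvec" (rotation vector, rad) and "tvec" (3), from world to camera coordinates, as OpenCV has them. Camera axes: x right, y down, z forward; pixel columns grow to the right and rows downward; lengths in m; the calibration is good to about 2 mm. A picture is of the moment at which its call begins. There is no depth.
- ctrl.sign_off(): hands the job in; it is judged then, once.
The state is a dict: "time": time; "qpos": joint angles; "dq": joint speeds; "joint_efforts": joint torques, N m; "eef_pos": TCP position; "tcp_rot": TCP orientation; "contact_force": force on the tool from outside, world axes, zero at the start; "wrist_torque": the same for the moment, N m; "opening": opening from 0.0 (shut) to 1.0 (fully open); "finger_force": force on a finger pad.
Only numpy, scipy, OpenCV 4.12 (cv2) and the standard library are available. Lean on these libraries where they do the work, as an engineer would, in place of code of your own. Each camera call takes 0.05 s, during which the arm holds its last target. There are 200 camera calls.

## Task

Set out the seasoning on the clear acrylic riser: stand the glass ramekin in the back row midway between the salt box and the toothpick jar, in line with them, and lay the pink lid squarely on top of it. On the riser, lay the chopstick rest directly in front of the salt box (on the robot's side of it), lengthwise along the riser's front edge, and stand the pepper mill directly in front of the toothpick jar. Set things down without dropping or tipping them, and leave the salt box, the jar, the mug and the steel clip where they are.

Things in the scene. Friction and masses are not known exactly. Their poses are not given: they have to be found in the camera images.
- riser: Clear acrylic riser fixed on the counter, a flat top on two side panels: 180 mm deep (its x), 320 mm wide (its y), top face 40 mm above the counter. Origin: centre of its footprint, at counter level. Its x points away from the robot (to the back of the riser), turned by at most 0.2 rad; its front edge is the long edge nearer the robot, at x = -90 mm. The salt box and the toothpick jar stand on it towards its back, in one row along its y.
- salt_box: Square wooden salt box, 47 mm square, 49 mm high with its small knob, standing loose (180 g) near one end of the riser's back row, 40 mm behind the riser's centre line and 110 mm to one side (left or right changes). Stays where it is. Origin: centre of its underside; its axes run parallel to the riser's.
- pick_jar: Round amber glass jar of toothpicks, 42 mm diameter, glass 42 mm high, picks to 55 mm, standing loose (150 g) at the other end of the same back row, 40 mm behind the riser's centre line and 110 mm to the side. Stays where it is. Origin: centre of its underside; its axes run parallel to the riser's.
- ramekin: Small clear glass ramekin, an open round cup, 60 mm outer diameter at the rim (a little narrower at the foot), 36 mm high, wall 4 mm, about 110 g, upright on the counter. Origin: centre of its underside, z up.
- lid: Pink silicone lid, stiff flat disc 72 mm diameter and 4 mm thick with a round knob in the middle, 18 mm diameter, 20 mm tall (top of the knob 24 mm above the underside), about 35 g; lies knob up on the counter. Flat below; it simply lies on the ramekin's rim. Origin: centre of its underside, z up through the knob.
- rest: Green ceramic chopstick rest, a bar 56 mm long (its x), 18 mm wide (its y), 10 mm high in the middle and 14 mm at both ends, about 35 g, lying on the counter, its length within 0.6 rad of the robot's x. Origin: centre of its underside, z up.
- mill: Aluminium pepper mill, an upright cylinder 38 mm diameter with a twist top (a dark groove 52 to 56 mm up, top part 56 to 85 mm, small nut to 92 mm), about 170 g, one rigid piece here. Origin: centre of its underside, z up.
- clip: Bystander: steel bag clip, about 60 by 60 mm, 12 mm high, lying on the counter in front of the riser. Origin: centre of its underside.
- mug: Bystander: terracotta mug, 68 mm diameter, 68 mm high, its handle turned towards the robot, standing on the counter in front of the riser. Origin: centre of its underside.
Mind the look-alikes: they are no part of the job. There is more than one size of the rest; the one meant has the size given above.

How it is judged:
By the outcome, as a careful person would: the job done as asked, in the order asked, and still so for the second after the job is handed in, with the robot touching nothing.
It also fails if it takes over 120 s, if anything falls off the work surface, if the arm or the gripper's body presses on something with over 40 N, if the wrist force passes 120 N, or if a joint passes its speed limit or range.

## Working session

There is one attempt and no reset: what is moved stays moved. The work goes in short steps, Python scripts to look and compute and a tool call to move; the robot and the scene stay as the last step left them, time stands still between calls to the robot, and variables do not carry over. Pictures are saved under pics/ and viewed, at most 16 in all, crops included, and the job is handed in when it is done.

Besides the shell and the picture viewer there is one more tool, called as name(argument=value, ...) on one line, values as JSON. arm_command: Moves the arm, as the interface text tells. Its arguments: {"type":"object","properties":{"series":{"type":"array","items":{"type":"number"}},"force":{"type":"number"}},"required":["series"]}

```bash
ls; mkdir -p pics; python3 - <<'E'
from plant import telemetry, vision, ctrl
import cv2
s=telemetry.get_state(); print(s)
for n in("top","side"):
    c=vision.read_camera(n); cv2.imwrite(f"pics/{n}0.png",c["color"]); print(n,c["K"],c["D"],c["rvec"],c["tvec"])
E
```

```text
pics
{'time': 0.0, 'qpos': array([ 1.10101113e+00,  2.87191500e-01,  1.57818450e+00,  3.21713320e-05,
        1.27859448e+00, -1.50011538e-01]), 'dq': array([-0.00130976,  0.00057327,  0.0001445 ,  0.00161772, -0.00095873,
        0.00058141]), 'joint_efforts': array([-1.39627227e-04, -4.05987096e+01, -2.92625356e+01, -6.29195529e-05,
        5.82048131e-03, -8.69891380e-06]), 'eef_pos': array([0.21185811, 0.64019795, 0.22992589]), 'tcp_rot': array([ 1.59210959e-01,  9.87243869e-01, -1.12758334e-03, -3.77238099e-04]), 'contact_force': array([ 0.34433596,  0.16786102, -0.27983946]), 'wrist_torque': array([-0.03232365, -0.00541159,  0.00839844]), 'finger_force': 0.0, 'opening': 0.9990445874336558}
top [[410.66429451   0.         279.0682483 ]
 [  0.         410.66429451 205.26584199]
 [  0.           0.           1.        ]] [-0.06849862  0.          0.          0.          0.        ] [ 2.12027315 -2.16740906  0.14721883] [-0.00705897  0.54932632  1.03459338]
side [[413.47372137   0.         276.04778173]
 [  0.         413.47372137 205.68758743]
 [  0.           0.           1.        ]] [-0.00406454  0.          0.          0.          0.        ] [ 2.21023515 -0.20383144  0.09955219] [-0.5368347   0.09977641  0.91839882]
```

View pics/top0.png

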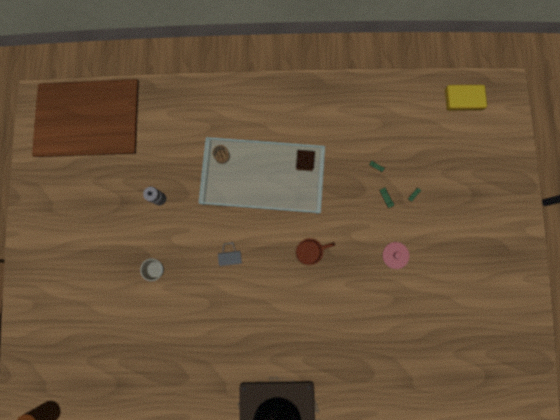

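View pics/side0.png

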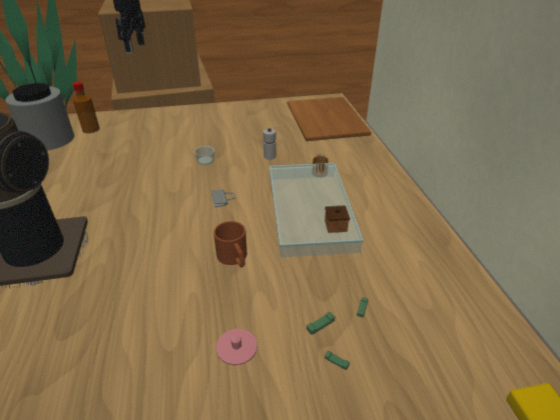

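Top: riser around (263,175), salt box (305,160), jar (221,155), mill (153,195), ramekin (152,269), lid (396,255), three green rests near (387,198), (376,166) and (414,194). Side: the same, with the gripper at the upper left (130,30). Next I'll triangulate the objects.

```bash
cat > h.py <<'E'
import numpy as np, cv2
from plant import telemetry, vision, ctrl
from scipy.spatial.transform import Rotation as R
def pix(c,P):
    return cv2.projectPoints(np.float64(P).reshape(-1,1,3),c["rvec"],c["tvec"],c["K"],c["D"])[0].reshape(-1,2)
def onz(c,uv,z):
    n=cv2.undistortPoints(np.float64(uv).reshape(-1,1,2),c["K"],c["D"]).reshape(-1,2)
    M=cv2.Rodrigues(c["rvec"])[0]; o=-M.T@np.ravel(c["tvec"])
    d=np.c_[n,np.ones(len(n))]@M
    return o+d*((z-o[2])/d[:,2])[:,None]
def toolmove(target,yaw_deg=None):
    """shift (cm) in tool axes and turn about tool z to reach a world TCP target"""
    s=telemetry.get_state(); r=R.from_quat(s["tcp_rot"])
    return np.round(r.inv().apply(np.array(target)-s["eef_pos"])*100,2)
E
python3 - <<'E'
from h import *
np.set_printoptions(precision=4,suppress=True)
t=vision.read_camera("top"); s=vision.read_camera("side")
for c in(t,s):
    print("cam",-cv2.Rodrigues(c["rvec"])[0].T@np.ravel(c["tvec"]), "base px",pix(c,[[0,0,0],[.212,.641,.231],[.5,0,0]]))
T=lambda u,v,z:onz(t,[[u,v]],z)[0]
S=lambda u,v,z:onz(s,[[u,v]],z)[0]
for n,a,b,z in[("salt",(305.5,160),(337,209),.085),("jar",(221.5,154),(320,160),.09),("millnut",(150,190),(269,129),.09),("ram rim",(152,269),(205,151),.036),
 ("lid",(396,255),(237,346),.003),("restA",(387,198),(321,323),.01),("restB",(376.5,166),(363,307),.01),("restC",(414,194),(337,360),.01),("mug",(309,251),(230,232),.068),("clip",(230,258),(219,198),.01)]:
    print(n,T(*a,z),S(*b,z))
for n,p in[("rFL",(199,204)),("rFR",(321,212)),("rBR",(325,145)),("rBL",(206,138))]: print(n,T(*p,.04))
for n,p in[("1",(270,165)),("2",(322,164)),("3",(356,240)),("4",(279,247))]: print(n,S(*p,.04))
M=cv2.resize(t["color"][130:285,130:430],None,fx=2.6,fy=2.6,interpolation=cv2.INTER_CUBIC);cv2.imwrite("pics/tz.png",cv2.convertScaleAbs(M,alpha=1.5))
M=cv2.resize(s["color"][115:380,180:400],None,fx=2.2,fy=2.2,interpolation=cv2.INTER_CUBIC);cv2.imwrite("pics/sz.png",M)
E
```

```text
cam [ 0.3954 -0.0243  1.1024] base px [[276.3204 419.1002]
 [-24.4991 354.1325]
 [272.4744 225.5282]]
cam [ 0.4062 -0.7594  0.6325] base px [[ 34.7059 250.5435]
 [135.878   52.1934]
 [257.1811 224.1823]]
salt [ 0.6573 -0.0891  0.085 ] [ 0.6655 -0.0828  0.085 ]
jar [0.6769 0.1243 0.09  ] [0.6816 0.1161 0.09  ]
millnut [0.5881 0.3061 0.09  ] [0.5831 0.3115 0.09  ]
ram rim [0.39  0.314 0.036] [0.3944 0.314  0.036 ]
lid [ 0.4131 -0.3282  0.003 ] [ 0.4162 -0.3265  0.003 ]
restA [ 0.5665 -0.311   0.01  ] [ 0.5713 -0.3115  0.01  ]
restB [ 0.6557 -0.2875  0.01  ] [ 0.6589 -0.2909  0.01  ]
restC [ 0.5759 -0.3855  0.01  ] [ 0.5776 -0.3887  0.01  ]
mug [ 0.4274 -0.0918  0.068 ] [ 0.4303 -0.0965  0.068 ]
clip [0.4152 0.1139 0.01  ] [0.4177 0.11   0.01  ]
rFL [0.5571 0.191  0.04  ]
rFR [ 0.5288 -0.1281  0.04  ]
rBR [ 0.709  -0.1454  0.04  ]
rBL [0.7363 0.1736 0.04  ]
1 [0.5656 0.1963 0.04  ]
2 [0.7067 0.1752 0.04  ]
3 [ 0.6943 -0.1395  0.04  ]
4 [ 0.5281 -0.1307  0.04  ]
```

View pics/tz.png

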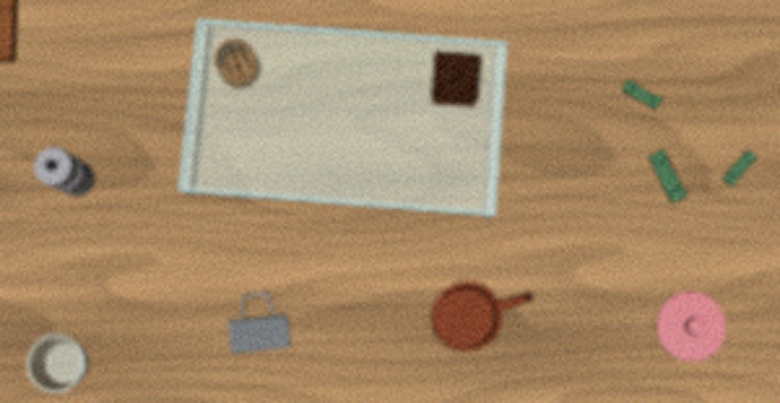

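View pics/sz.png

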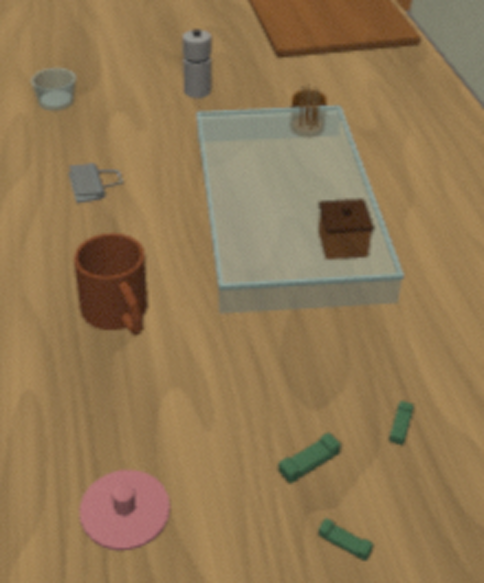

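Crops: the rest with about 56 mm length is at top pixel (387,198); the other two are about 40 mm. The riser corners are clear at (199,204), (321,212), (325,145), (206,138). First I'll work out the move to the ramekin.

```bash
python3 - <<'E'
from h import *
np.set_printoptions(precision=4,suppress=True)
t=vision.read_camera("top"); s=vision.read_camera("side")
a=onz(t,[[130+655/2.6,130+154/2.6],[130+681/2.6,130+198/2.6]],.014); print("rest ends",a,np.linalg.norm(a[0]-a[1]),np.arctan2(*(a[0]-a[1])[[1,0]]))
a=onz(s,[[180+291/2.2,115+470/2.2],[180+331/2.2,115+443/2.2]],.014); print("rest side",a)
print(toolmove([.392,.314,.12]),toolmove([.392,.314,.010]))
c=np.array([.632,.0235]);y=-.087;rot=np.array([[np.cos(y),-np.sin(y)],[np.sin(y),np.cos(y)]])
P=lambda x,yy,z:np.r_[c+rot@[x,yy],z]
corn=[P(sx*.09,sy*.16,.04) for sx in(-1,1) for sy in(-1,1)]
print(pix(t,corn)); print(pix(s,corn)); print(pix(t,[P(.04,-.11,.082),P(.04,.11,.09)]),pix(s,[P(.04,-.11,.089),P(.04,.11,.04)]))
E
```

```text
rest ends [[ 0.5902 -0.2976  0.014 ]
 [ 0.5435 -0.3219  0.014 ]] 0.052683063268635325 0.4808036673942734
rest side [[ 0.5517 -0.3233  0.014 ]
 [ 0.5912 -0.3034  0.014 ]]
[-27.35 -25.34  11.1 ] [-27.35 -25.33  22.1 ]
[[321.0054 212.1195]
 [199.1117 204.3051]
 [324.3738 145.4631]
 [205.4644 138.2927]]
[[278.9163 246.1357]
 [266.9615 166.3992]
 [362.6725 240.5352]
 [332.1611 163.0138]]
[[305.5491 158.3991]
 [219.4366 152.3292]] [[336.6848 209.5719]
 [317.4092 173.7607]]
```

arm_command(series=[-27.4, -25.3, 10, 0, 0, 0, 0, -27.4, -25.3, 10, 0, 0, 0, 0, -27.4, -25.3, 10, 0, 0, 0, 0, -27.4, -25.3, 10, 0, 0, 0, 0, -27.4, -25.3, 10, 0, 0, 0, 0, -27.4, -25.3, 10, 0, 0, 0, 0, -27.4, -25.3, 10, 0, 0, 0, 0, -27.4, -25.3, 10, 0, 0, 0, 0, -27.4, -25.3, 10, 0, 0, 0, 0, -27.4, -25.3, 10, 0, 0, 0, 0], force=30)

```text
time: 1.13
eef_pos: [0.3937, 0.3102, 0.1296]
tcp_rot: [0.161, 0.987, -0.001, -0.001]
contact_force: [-0.3, -0.3, 0.2]
opening: 0.999
finger_force: 0.0
```

arm_command(series=[0.2, 0.3, 4, 0, 0, 0, 0, 0.2, 0.3, 8, 0, 0, 0, 0, 0.2, 0.3, 10.5, 0, 0, 0, 0, 0.2, 0.3, 12.0, 0, 0, 0, 0, 0.2, 0.3, 12.3, 0, 0, 0, 0, 0.2, 0.3, 12.3, 0, 0, 0, 0])

```text
time: 1.63
eef_pos: [0.391, 0.3178, 0.0074]
tcp_rot: [0.159, 0.987, -0.001, -0.001]
contact_force: [0.2, -0.4, 0.3]
opening: 0.996
finger_force: 0.0
```

```bash
python3 - <<'E'
from h import *
t=vision.read_camera("top"); s=vision.read_camera("side")
a=cv2.resize(t["color"][210:320,90:230],(560,440)); b=cv2.resize(s["color"][90:200,145:205+80],(560,440))
cv2.imwrite("pics/r1.png",cv2.resize(cv2.convertScaleAbs(np.hstack([a,b]),alpha=1.6),(800,314)))
E
```

```text
(no output)
```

View pics/r1.png

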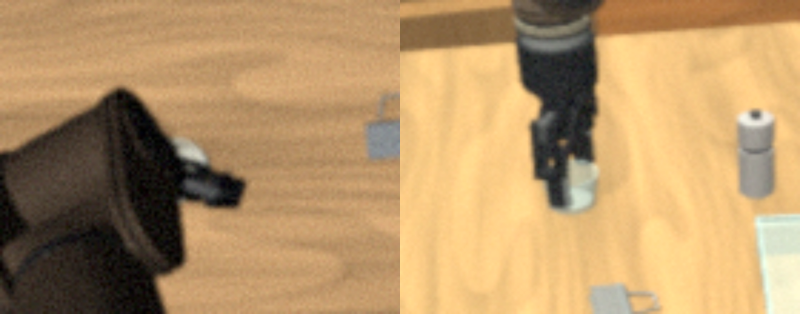

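The gripper straddles the cup (right crop, about (570,185)); I'll nudge it slightly and close.

arm_command(series=[-0.3, -0.2, 0, 0, 0, 0, 0, -0.3, -0.2, 0, 0, 0, 0, 0.3, -0.3, -0.2, 0, 0, 0, 0, 0.6, -0.3, -0.2, 0, 0, 0, 0, 1, -0.3, -0.2, 0, 0, 0, 0, 1, -0.3, -0.2, 0, 0, 0, 0, 1, -0.3, -0.2, 0, 0, 0, 0, 1, -0.3, -0.2, 0, 0, 0, 0, 1], force=30)

```text
time: 2.4
eef_pos: [0.395, 0.3156, 0.0102]
tcp_rot: [0.159, 0.987, 0.001, 0.001]
contact_force: [-1.7, -1.1, 7.7]
opening: 0.678
finger_force: 30.4
```

arm_command(series=[0, 0, -0.5, 0, 0, 0, 1, 0, 0, -2, 0, 0, 0, 1, 0, 0, -5, 0, 0, 0, 1, 0, 0, -8, 0, 0, 0, 1, 0, 0, -12, 0, 0, 0, 1, -3, -1.6, -15, 0, 0, 0, 1, -6, -3, -16, 0, 0, 0, 1, -8.5, -4.6, -16, 0, 0, 0, 1, -11, -6, -16, 0, 0, 0, 1, -11, -6, -16, 0, 0, 0, 1])

```text
time: 3.23
eef_pos: [0.4825, 0.2204, 0.1693]
tcp_rot: [0.161, 0.987, -0.0, 0.002]
contact_force: [0.2, -1.2, -1.0]
opening: 0.679
finger_force: 32.6
```

arm_command(series=[-3, -1.6, 0, 0, 0, 0, 1, -6, -3.3, 0, 0, 0, 0, 1, -9, -5, 0, 0, 0, 0, 1, -12, -6.6, 0, 0, 0, 0, 1, -15, -8.2, 0, 0, 0, 0, 1, -18, -9.8, 0, 0, 0, 0, 1, -21, -11.5, 0, 0, 0, 0, 1, -23.3, -12.7, 2, 0, 0, 0, 1, -24.6, -13.4, 4, 0, 0, 0, 1, -24.6, -13.4, 5, 0, 0, 0, 1])

```text
time: 4.07
eef_pos: [0.671, 0.0168, 0.1154]
tcp_rot: [0.161, 0.987, -0.0, -0.001]
contact_force: [-0.8, 0.3, -1.8]
opening: 0.675
finger_force: 32.7
```

```bash
python3 - <<'E'
from h import *
st=telemetry.get_state();print(st["eef_pos"],st["opening"],st["contact_force"],toolmove([.672,.020,.1]))
t=vision.read_camera("top"); s=vision.read_camera("side")
a=cv2.resize(t["color"][120:230,190:330],(560,440)); b=cv2.resize(s["color"][90:260,230:380],(388,440))
cv2.imwrite("pics/r2.png",cv2.resize(cv2.convertScaleAbs(np.hstack([a,b]),alpha=1.6),(800,371)))
E
```

```text
[0.67103958 0.01678133 0.11538411] 0.6751497290791544 [-0.82647621  0.31057064 -1.83194831] [0.01 0.34 1.54]
```

View pics/r2.png

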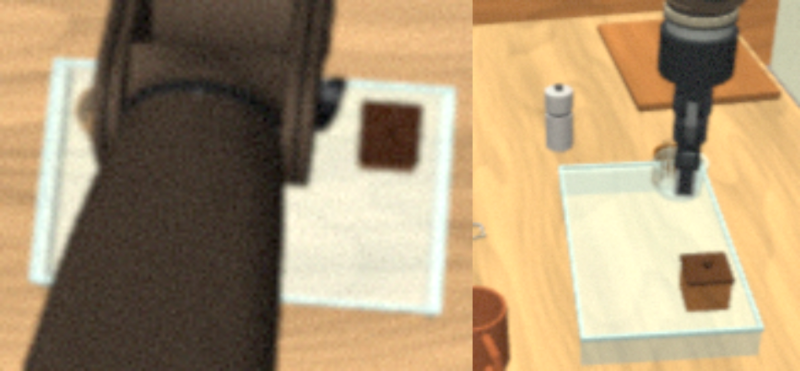

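arm_command(series=[0, 0.3, 2, 0, 0, 0, 1, 0, 0.3, 4, 0, 0, 0, 1, 0, 0.3, 5.4, 0, 0, 0, 1, 0, 0.3, 5.9, 0, 0, 0, 1, 0, 0.3, 6.1, 0, 0, 0, 1, 0, 0.3, 6.1, 0, 0, 0, 1])

```text
time: 4.67
eef_pos: [0.6718, 0.0224, 0.0577]
tcp_rot: [0.159, 0.987, 0.0, 0.0]
contact_force: [-0.5, 1.2, -0.9]
opening: 0.683
finger_force: 32.7
```

```bash
python3 - <<'E'
from h import *
st=telemetry.get_state();print(st["eef_pos"],st["opening"],st["contact_force"],toolmove([.672,.020,.05]))
s=vision.read_camera("side")
x,y=285,140
b=cv2.resize(s["color"][y:y+90,x:x+85],None,fx=6,fy=6,interpolation=cv2.INTER_CUBIC)
# predicted outlines of the cup at target: rim and foot; salt/jar too
cy=-.087; ax=np.linspace(0,2*np.pi,60)
def circ(cx,cyy,r,z,col):
    p=pix(s,np.c_[cx+r*np.cos(ax),cyy+r*np.sin(ax),np.full(60,z)])
    for u,v in p: cv2.circle(b,(int((u-x+.5)*6),int((v-y+.5)*6)),1,col,-1)
circ(.672,.02,.030,.078,(0,0,255)); circ(.682,.129,.021,.082,(255,0,0))
cv2.imwrite("pics/r3.png",b)
E
```

```text
[0.67181684 0.02239191 0.05769849] 0.6831890433169922 [-0.54330255  1.18061782 -0.90324447] [-0.09 -0.22  0.77]
```

View pics/r3.png

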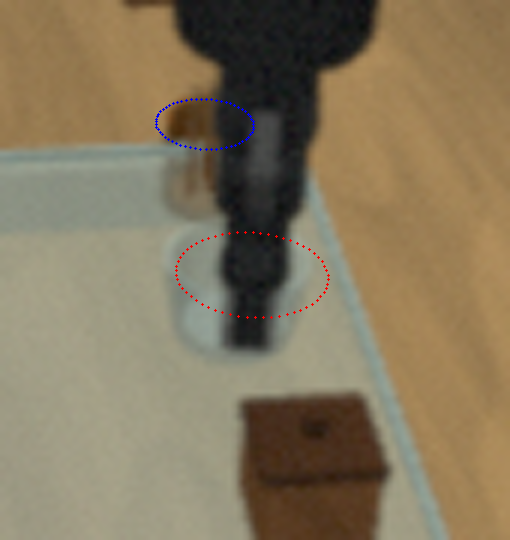

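Cup rim spans about x=163–318 in the crop against the predicted 176–329, so it hangs about 4 mm too near; I'll shift +x and lower it.

arm_command(series=[-0.5, -0.1, 0.3, 0, 0, 0, 1, -0.5, -0.1, 0.4, 0, 0, 0, 1, -0.5, -0.1, 0.5, 0, 0, 0, 1, -0.5, -0.1, 0.6, 0, 0, 0, 1, -0.5, -0.1, 0.6, 0, 0, 0, 1])

```text
time: 5.13
eef_pos: [0.6762, 0.0193, 0.0512]
tcp_rot: [0.159, 0.987, -0.0, -0.0]
contact_force: [-0.4, 0.8, -0.5]
opening: 0.678
finger_force: 32.7
```

arm_command(series=[0, 0, 0.1, 0, 0, 0, 1, 0, 0, 0.2, 0, 0, 0, 1, 0, 0, 0.2, 0, 0, 0, 1])

```text
time: 5.38
eef_pos: [0.6765, 0.0193, 0.0504]
tcp_rot: [0.159, 0.987, -0.0, -0.0]
contact_force: [-2.4, 0.2, 5.0]
opening: 0.677
finger_force: 32.9
```

arm_command(series=[0, 0, 0.1, 0, 0, 0, 0.3, 0, 0, 0.1, 0, 0, 0, 0.2, 0, 0, 0, 0, 0, 0, 0, 0, 0, 0, 0, 0, 0, 0, 0, 0, 0, 0, 0, 0, 0, 0, 0, -2, 0, 0, 0, 0, 0, 0, -5, 0, 0, 0, 0, 0, 0, -8, 0, 0, 0, 0, 0, 0, -12, 0, 0, 0, 0, 0, 0, -15, 0, 0, 0, 0])

```text
time: 6.22
eef_pos: [0.6768, 0.0193, 0.2021]
tcp_rot: [0.159, 0.987, 0.0, 0.001]
contact_force: [1.4, -0.2, 1.2]
opening: 1.002
finger_force: 0.0
```

```bash
python3 - <<'E'
from h import *
print(toolmove([.415,-.327,.2]))
E
```

```text
[ 13.97 -41.11   0.16]
```

arm_command(series=[14, -41.1, 0, 0, 0, 0, 0, 14, -41.1, 0, 0, 0, 0, 0, 14, -41.1, 0, 0, 0, 0, 0, 14, -41.1, 0, 0, 0, 0, 0, 14, -41.1, 0, 0, 0, 0, 0, 14, -41.1, 0, 0, 0, 0, 0, 14, -41.1, 0, 0, 0, 0, 0, 14, -41.1, 0, 0, 0, 0, 0, 14, -41.1, 0, 0, 0, 0, 0, 14, -41.1, 0, 0, 0, 0, 0])

```text
time: 7.05
eef_pos: [0.4234, -0.3141, 0.1995]
tcp_rot: [0.159, 0.987, -0.0, 0.0]
contact_force: [-0.4, -0.4, 0.0]
opening: 0.996
finger_force: 0.0
```

```bash
python3 - <<'E'
from h import *
np.set_printoptions(precision=4,suppress=True)
t=vision.read_camera("top"); s=vision.read_camera("side")
for n,c in(("top",t),("side",s)):
    hsv=cv2.cvtColor(c["color"],cv2.COLOR_BGR2HSV)
    m=cv2.inRange(hsv,(160,60,60),(179,255,255)); 
    k,l,st,ce=cv2.connectedComponentsWithStats(m); i=1+np.argmax(st[1:,4]); print(n,"lid",ce[i],st[i],onz(c,[ce[i]],.006))
a=cv2.resize(t["color"][130:180,200:330],(780,300),interpolation=cv2.INTER_CUBIC); 
x,y=285,140
b=cv2.resize(s["color"][y:y+90,x:x+85],None,fx=4,fy=4,interpolation=cv2.INTER_CUBIC)
d=cv2.resize(s["color"][250:400,180:330],None,fx=2.4,fy=2.4,interpolation=cv2.INTER_CUBIC)
m=np.zeros((300,780,3),np.uint8); b=b[:300]; d=d[60:360]
m[:b.shape[0],:b.shape[1]]=b; m[:d.shape[0],400:400+d.shape[1]]=d
cv2.imwrite("pics/r4.png",cv2.convertScaleAbs(np.vstack([a,m]),alpha=1.4))
print(toolmove([.415,-.327,.06]))
E
```

```text
top lid [392.7478 254.5188] [383 244  23  24 345] [[ 0.4146 -0.3187  0.006 ]]
side lid [236.5253 346.336 ] [217 330  39  34 750] [[ 0.4153 -0.3291  0.006 ]]
[ 0.33 -1.13 13.95]
```

View pics/r4.png

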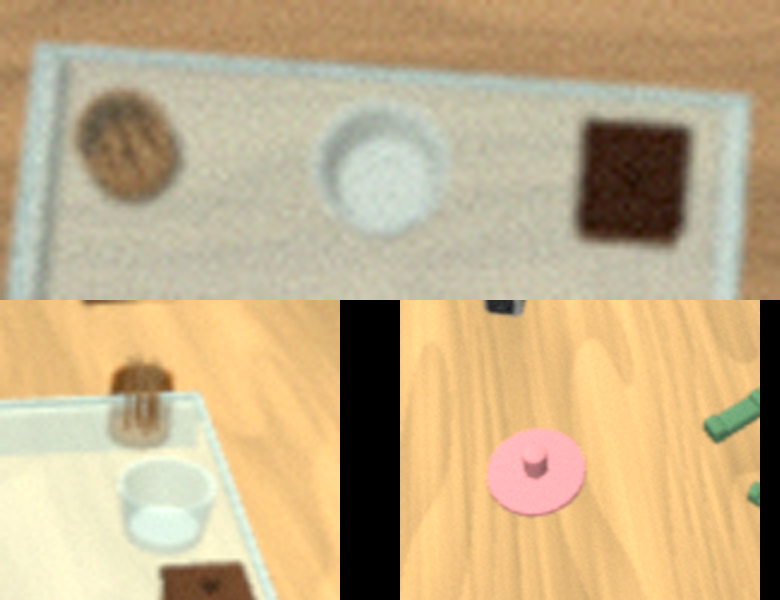

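Ramekin stands with its rim at crop (382,168), the jar at (128,145), the salt box at (635,182); the lid is at side pixel (236.5,346). I'll check the ramekin against the row.

```bash
python3 - <<'E'
from h import *
np.set_printoptions(precision=4,suppress=True)
t=vision.read_camera("top"); s=vision.read_camera("side")
U=lambda u,v:(200+(u+.5)/6-.5,130+(v+.5)/6-.5)
V=lambda u,v:(285+(u+.5)/4-.5,140+(v+.5)/4-.5)
print("top ram rim",onz(t,[U(382,168)],.076)," salt top",onz(t,[U(635,182)],.082)," jar",onz(t,[U(128,145)],.088))
print("side ram rim",onz(s,[V(166,488-300)],.076)," jar top",onz(s,[V(141,383-300)],.082)," salt knob",onz(s,[V(210,585-300)],.089))
print(toolmove([.415,-.329,.06]))
E
```

```text
top ram rim [[0.6686 0.0187 0.076 ]]  salt top [[ 0.6583 -0.0891  0.082 ]]  jar [[0.6781 0.1261 0.088 ]]
side ram rim [[0.6703 0.017  0.076 ]]  jar top [[0.6848 0.1273 0.082 ]]  salt knob [[ 0.6619 -0.0941  0.089 ]]
[ 0.39 -1.75 13.93]
```

arm_command(series=[0.4, -1.6, 4, 0, 0, 0, 0.5, 0.4, -1.6, 8, 0, 0, 0, 0.5, 0.4, -1.6, 12, 0, 0, 0, 0.5, 0.4, -1.6, 15, 0, 0, 0, 0.5, 0.4, -1.6, 15, 0, 0, 0, 0.5, 0.4, -1.6, 15, 0, 0, 0, 0.5])

```text
time: 7.75
eef_pos: [0.4159, -0.3245, 0.0478]
tcp_rot: [0.158, 0.987, 0.002, -0.002]
contact_force: [0.1, -0.7, 0.8]
opening: 0.498
finger_force: 0.0
```

```bash
python3 - <<'E'
from h import *
s=vision.read_camera("side");t=vision.read_camera("top")
b=cv2.resize(s["color"][280:380,190:290],(500,500),interpolation=cv2.INTER_CUBIC)
d=cv2.resize(t["color"][225:285,366:426],(300,300),interpolation=cv2.INTER_CUBIC)
m=np.zeros((500,800,3),np.uint8); m[:,:500]=b; m[:300,500:]=d
cv2.imwrite("pics/r5.png",cv2.convertScaleAbs(m,alpha=1.4))
print(telemetry.get_state()["eef_pos"],toolmove([.4145,-.3285,.02]))
E
```

```text
[ 0.41788465 -0.32738556  0.05160183] [ 0.3  -0.21  3.16]
```

View pics/r5.png

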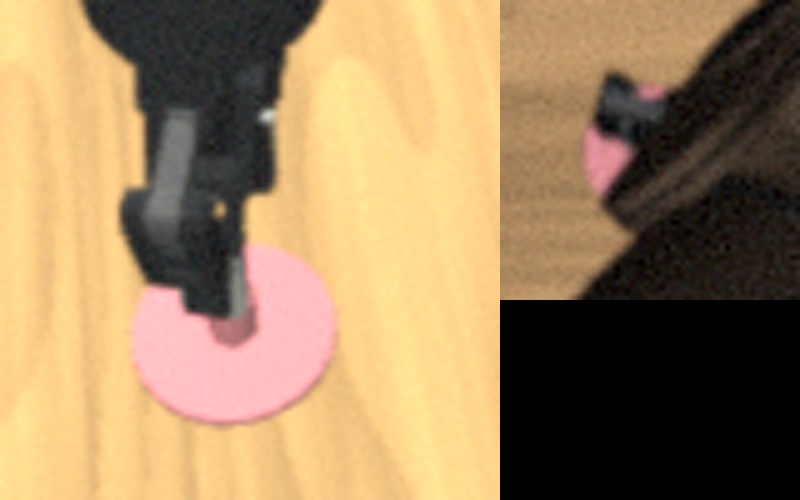

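Fingers straddle the knob (crop (232,325)), tips still above it; descend and close.

arm_command(series=[0.2, -0.2, 1, 0, 0, 0, 0.5, 0.2, -0.2, 2, 0, 0, 0, 0.5, 0.2, -0.2, 2.7, 0, 0, 0, 0.5, 0.2, -0.2, 2.9, 0, 0, 0, 0.5, 0.2, -0.2, 2.9, 0, 0, 0, 0.6, 0.2, -0.2, 2.9, 0, 0, 0, 1, 0.2, -0.2, 2.9, 0, 0, 0, 1, 0.2, -0.2, 2.9, 0, 0, 0, 1, 0.2, -0.2, 2.9, 0, 0, 0, 1], force=30)

```text
time: 8.6
eef_pos: [0.4136, -0.3282, 0.0206]
tcp_rot: [0.159, 0.987, -0.0, 0.0]
contact_force: [-1.3, 0.2, 0.2]
opening: 0.18
finger_force: 29.3
```

arm_command(series=[0, 0, -1, 0, 0, 0, 1, 0, 0, -4, 0, 0, 0, 1, 0, 0, -8, 0, 0, 0, 1, 0, 0, -12, 0, 0, 0, 1, 0, 0, -16, 0, 0, 0, 1, 0, 0, -16, 0, 0, 0, 1])

```text
time: 9.1
eef_pos: [0.4172, -0.3321, 0.1914]
tcp_rot: [0.159, 0.987, -0.006, 0.007]
contact_force: [0.9, -0.6, 0.3]
opening: 0.178
finger_force: 29.3
```

```bash
python3 - <<'E'
from h import *
print(toolmove([.6695,.0185,.13]))
E
```

```text
[-12.85  41.27   5.95]
```

arm_command(series=[-1.3, 3.9, 0, 0, 0, 0, 1, -2.5, 7.8, 0, 0, 0, 0, 1, -3.8, 11.7, 0, 0, 0, 0, 1, -5, 15.6, 0, 0, 0, 0, 1, -6.4, 19.5, 0, 0, 0, 0, 1, -7.7, 23.4, 0, 0, 0, 0, 1, -8.9, 27.3, 0, 0, 0, 0, 1, -10.2, 31.2, 0, 0, 0, 0, 1, -11.4, 35, 0, 0, 0, 0, 1, -12.6, 38.5, 0, 0, 0, 0, 1])

```text
time: 9.93
eef_pos: [0.6551, 0.0002, 0.181]
tcp_rot: [0.159, 0.987, 0.0, 0.0]
contact_force: [0.9, -0.2, 0.8]
opening: 0.172
finger_force: 29.4
```

arm_command(series=[-0.8, 2.4, 1, 0, 0, 0, 1, -0.8, 2.4, 3, 0, 0, 0, 1, -0.8, 2.4, 5, 0, 0, 0, 1, -0.8, 2.4, 6, 0, 0, 0, 1, -0.8, 2.4, 6, 0, 0, 0, 1, -0.8, 2.4, 6, 0, 0, 0, 1])

```text
time: 10.43
eef_pos: [0.6688, 0.0179, 0.1201]
tcp_rot: [0.159, 0.987, -0.0, -0.001]
contact_force: [-0.2, 0.2, 0.1]
opening: 0.177
finger_force: 29.4
```

```bash
python3 - <<'E'
from h import *
np.set_printoptions(precision=4,suppress=True)
s=vision.read_camera("side");st=telemetry.get_state()
print(st["eef_pos"],st["opening"],toolmove([.6695,.0185,.0966]))
x,y=265,120
zl=.04+.036+st["eef_pos"][2]-.0966
b=cv2.resize(s["color"][y:y+110,x:x+120],None,fx=5,fy=5,interpolation=cv2.INTER_CUBIC)
b=cv2.convertScaleAbs(b,alpha=1.4)
ax=np.linspace(0,2*np.pi,80)
def circ(cx,cy,r,z,col):
    for u,v in pix(s,np.c_[cx+r*np.cos(ax),cy+r*np.sin(ax),np.full(80,z)]): cv2.circle(b,(int((u-x+.5)*5),int((v-y+.5)*5)),1,col,-1)
circ(*st["eef_pos"][:2],.036,zl+.002,(0,255,0)); circ(.6695,.0175,.030,.076,(0,0,255))
hsv=cv2.cvtColor(s["color"],cv2.COLOR_BGR2HSV); m=cv2.inRange(hsv,(160,60,60),(179,255,255))
pts=np.argwhere(m)[:,::-1]; print("pink bbox",pts.min(0),pts.max(0), "pred",[(p.min(0),p.max(0)) for p in [pix(s,np.c_[st["eef_pos"][0]+.036*np.cos(ax),st["eef_pos"][1]+.036*np.sin(ax),np.full(80,zl+.002)])]])
cv2.imwrite("pics/r6.png",b)
E
```

```text
[0.6697 0.0177 0.1214] 0.17970123465459784 [0.05 0.07 2.48]
pink bbox [75 85] [340 185] pred [(array([311.1849, 168.8595]), array([342.1188, 185.7221]))]
```

View pics/r6.png

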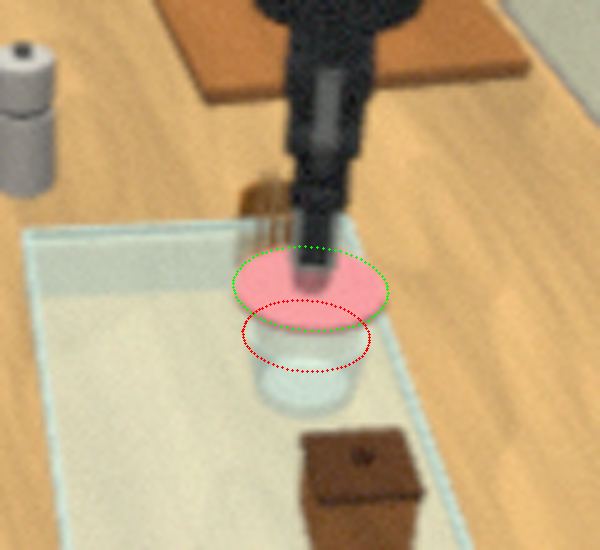

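The lid's outline matches its predicted circle, centred above the cup's rim. Lower it.

arm_command(series=[0, 0, 1, 0, 0, 0, 1, 0, 0, 1.7, 0, 0, 0, 1, 0, 0, 2.1, 0, 0, 0, 1, 0, 0, 2.2, 0, 0, 0, 1, 0, 0, 2.3, 0, 0, 0, 1, 0, 0, 2.4, 0, 0, 0, 1, 0, 0, 2.4, 0, 0, 0, 1])

```text
time: 11.07
eef_pos: [0.6695, 0.018, 0.0967]
tcp_rot: [0.159, 0.987, -0.0, 0.0]
contact_force: [0.3, 0.5, -0.6]
opening: 0.176
finger_force: 29.4
```

arm_command(series=[0, 0, 0.1, 0, 0, 0, 1, 0, 0, 0.15, 0, 0, 0, 1, 0, 0, 0.15, 0, 0, 0, 1])

```text
time: 11.32
eef_pos: [0.6698, 0.018, 0.0966]
tcp_rot: [0.159, 0.987, -0.0, 0.001]
contact_force: [-1.9, 0.2, 4.6]
opening: 0.177
finger_force: 30.0
```

arm_command(series=[0, 0, 0.1, 0, 0, 0, 0.7, 0, 0, 0, 0, 0, 0, 0.5, 0, 0, 0, 0, 0, 0, 0.5, 0, 0, -1, 0, 0, 0, 0.5, 0, 0, -3, 0, 0, 0, 0.5, 0, 0, -6, 0, 0, 0, 0.5, 0, 0, -10, 0, 0, 0, 0.5, 0, 0, -10, 0, 0, 0, 0.5])

```text
time: 11.98
eef_pos: [0.6739, 0.0177, 0.2057]
tcp_rot: [0.159, 0.987, 0.0, 0.008]
contact_force: [1.1, -0.7, 2.6]
opening: 0.493
finger_force: 0.0
```

```bash
python3 - <<'E'
from h import *
s=vision.read_camera("side");t=vision.read_camera("top")
for n,c in(("top",t),("side",s)):
  m=cv2.inRange(cv2.cvtColor(c["color"],cv2.COLOR_BGR2HSV),(160,60,60),(179,255,255))
  k,l,st,ce=cv2.connectedComponentsWithStats(m); i=1+np.argmax(st[1:,4]); q=st[i]
  print(n,"lid",ce[i],q,onz(c,[ce[i]],.082))
for n,c,bx in(("top",t,(360,150,80,70)),("side",s,(290,280,100,100))):
  m=cv2.inRange(cv2.cvtColor(c["color"],cv2.COLOR_BGR2HSV),(60,80,20),(95,255,255))
  k,l,st,ce=cv2.connectedComponentsWithStats(m)
  for i in range(1,k):
    if st[i,4]>25 and 280<ce[i][0]<440:
      p=np.argwhere(l==i)[:,::-1]; w=onz(c,p,.008)[:,:2]; r=cv2.minAreaRect(np.float32(w)*1000); e=np.linalg.eigh(np.cov(w.T))[1][:,1]
      print(n,"green",ce[i].round(1),st[i,4],r, np.arctan(e[1]/e[0]), w.mean(0))
print(telemetry.get_state()["qpos"],toolmove([.5685,-.311,.15]))
E
```

```text
Traceback (most recent call last):
ValueError: attempt to get argmax of an empty sequence
```

arm_command(series=[-0.7, -34.4, 1, 0, 0, 70, 0.4, -0.7, -34.4, 1, 0, 0, 70, 0.4, -0.7, -34.4, 1, 0, 0, 70, 0.4, -0.7, -34.4, 1, 0, 0, 70, 0.4, -0.7, -34.4, 1, 0, 0, 70, 0.4, -0.7, -34.4, 1, 0, 0, 70, 0.4, -0.7, -34.4, 1, 0, 0, 70, 0.4, -0.7, -34.4, 1, 0, 0, 70, 0.4, -0.7, -34.4, 1, 0, 0, 70, 0.4, -0.7, -34.4, 1, 0, 0, 70, 0.4])

```text
time: 12.92
eef_pos: [0.5654, -0.3139, 0.1827]
tcp_rot: [0.701, 0.714, -0.001, -0.002]
contact_force: [-0.7, 0.6, 1.4]
opening: 0.603
finger_force: 0.0
```

```bash
cat > g.py <<'E'
from h import *
s=vision.read_camera("side");t=vision.read_camera("top")
def blobs(c,lo,hi,z,xr):
  m=cv2.inRange(cv2.cvtColor(c["color"],cv2.COLOR_BGR2HSV),lo,hi)
  k,l,st,ce=cv2.connectedComponentsWithStats(m)
  for i in range(1,k):
    if st[i,4]>25 and xr[0]<ce[i][0]<xr[1] and ce[i][1]>120:
      w=onz(c,np.argwhere(l==i)[:,::-1],z)[:,:2]; r=cv2.minAreaRect(np.float32(w)*1000); e=np.linalg.eigh(np.cov(w.T))[1][:,1]
      print(ce[i].round(1),st[i,4],"size mm",np.round(r[1]),"ang",np.arctan(e[1]/e[0]).round(3),"mean",w.mean(0).round(4),"rect c",np.round(r[0]))
E
python3 - <<'E'
from g import *
for n,c in(("top",t),("side",s)):
  print(n); blobs(c,(160,60,60),(179,255,255),.081,(200,400)); blobs(c,(60,80,20),(95,255,255),.008,(280,440))
print(telemetry.get_state()["qpos"],telemetry.get_state()["eef_pos"],toolmove([.5685,-.311,.15]))
E
```

```text
top
[264.4 157.3] 530 size mm [64. 66.] ang -0.933 mean [0.6681 0.0157] rect c [668.  15.]
[376.4 166. ] 36 size mm [34.  8.] ang 1.007 mean [ 0.6562 -0.2878] rect c [ 656. -288.]
[386.2 197.1] 76 size mm [48. 12.] ang 0.39 mean [ 0.5693 -0.3096] rect c [ 569. -309.]
side
[362.2 306.8] 60 size mm [41.  8.] ang 1.024 mean [ 0.6584 -0.2885] rect c [ 658. -288.]
[320.3 322.8] 159 size mm [54. 16.] ang 0.424 mean [ 0.5708 -0.3093] rect c [ 571. -309.]
[336.3 359.9] 106 size mm [12. 37.] ang -0.779 mean [ 0.577 -0.387] rect c [ 577. -387.]
[-6.59186945e-01  2.67113648e-01  1.69123710e+00  1.40171381e-04
  1.18671095e+00 -6.86679820e-01] [ 0.56640459 -0.31116869  0.18285681] [0.   0.22 3.29]
```

arm_command(series=[0.2, 0.4, 2, 0, 0, 67, 0.45, 0.2, 0.4, 4, 0, 0, 67, 0.45, 0.2, 0.4, 6, 0, 0, 67, 0.45, 0.2, 0.4, 8, 0, 0, 67, 0.45, 0.2, 0.4, 10, 0, 0, 67, 0.45, 0.2, 0.4, 10, 0, 0, 67, 0.45, 0.2, 0.4, 10, 0, 0, 67, 0.45, 0.2, 0.4, 10, 0, 0, 67, 0.45, 0.2, 0.4, 10, 0, 0, 67, 0.45, 0.2, 0.4, 10, 0, 0, 67, 0.45])

```text
time: 13.85
eef_pos: [0.5714, -0.307, 0.0836]
tcp_rot: [0.977, 0.213, -0.001, -0.001]
contact_force: [1.0, 0.1, -0.3]
opening: 0.548
finger_force: 0.0
```

```bash
python3 - <<'E'
from h import *
s=vision.read_camera("side")
print(telemetry.get_state()["eef_pos"],toolmove([.570,-.3095,.016]))
b=cv2.resize(s["color"][250:370,260:400],(700,600),interpolation=cv2.INTER_CUBIC)
u=pix(s,[[.57,-.3095,.014]])[0]; cv2.circle(b,(int((u[0]-260+.5)*5),int((u[1]-250+.5)*5)),3,(0,0,255),-1)
cv2.imwrite("pics/r7.png",cv2.convertScaleAbs(b,alpha=1.4))
E
```

```text
[ 0.57142684 -0.30709865  0.0837095 ] [-0.22  0.17  6.77]
```

View pics/r7.png

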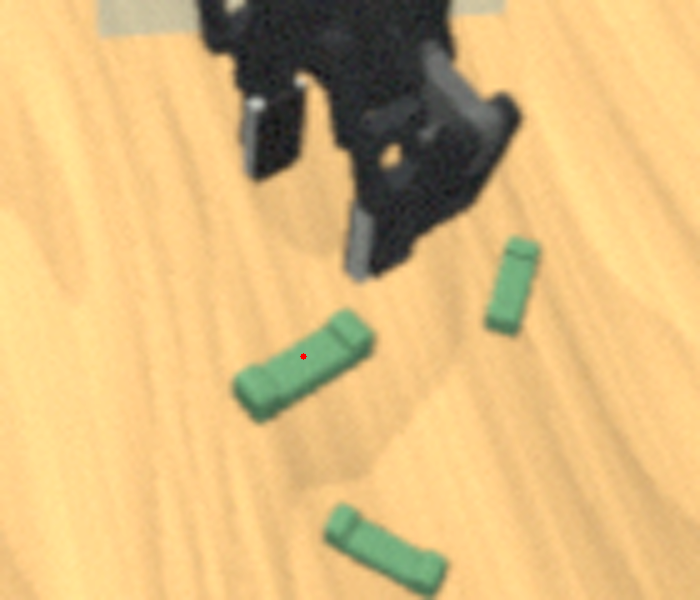

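The rest's centre mark sits on the bar at crop (303,357), the fingers above it in line; descend and grip.

arm_command(series=[-0.2, 0.2, 3, 0, 0, 0, 0.5, -0.2, 0.2, 5, 0, 0, 0, 0.5, -0.2, 0.2, 6.4, 0, 0, 0, 0.5, -0.2, 0.2, 6.8, 0, 0, 0, 0.5, -0.2, 0.2, 6.8, 0, 0, 0, 0.6, -0.2, 0.2, 6.8, 0, 0, 0, 1, -0.2, 0.2, 6.8, 0, 0, 0, 1, -0.2, 0.2, 6.8, 0, 0, 0, 1, -0.2, 0.2, 6.8, 0, 0, 0, 1], force=40)

```text
time: 14.65
eef_pos: [0.5715, -0.3117, 0.0183]
tcp_rot: [0.977, 0.214, 0.001, 0.001]
contact_force: [0.6, -0.1, -0.7]
opening: 0.003
finger_force: 0.0
```

Missed: the fingers shut above the rest, so the TCP is the tip of the shut fingers. I'll open, then look and go lower.

arm_command(series=[0, 0, -1, 0, 0, 0, 0.5, 0, 0, -1, 0, 0, 0, 0.5, 0, 0, -1, 0, 0, 0, 0.5, 0, 0, -1, 0, 0, 0, 0.5, 0, 0, -1, 0, 0, 0, 0.5])

```text
time: 15.07
eef_pos: [0.5706, -0.3112, 0.0269]
tcp_rot: [0.977, 0.214, -0.0, -0.0]
contact_force: [0.4, -0.1, 0.0]
opening: 0.503
finger_force: 0.0
```

```bash
python3 - <<'E'
from g import *
blobs(s,(60,80,20),(95,255,255),.008,(280,440))
print(telemetry.get_state()["eef_pos"],telemetry.get_state()["opening"],toolmove([.570,-.3095,.003]))
b=cv2.resize(s["color"][250:370,260:400],(700,600),interpolation=cv2.INTER_CUBIC)
cv2.imwrite("pics/r8.png",cv2.convertScaleAbs(b,alpha=1.4))
E
```

```text
[362.1 306.9] 67 size mm [40.  8.] ang 1.027 mean [ 0.6581 -0.2887] rect c [ 658. -288.]
[316.9 324.8] 121 size mm [42. 15.] ang 0.467 mean [ 0.5635 -0.3125] rect c [ 566. -312.]
[337.3 360.4] 114 size mm [11. 37.] ang -0.753 mean [ 0.5783 -0.3883] rect c [ 578. -388.]
[ 0.57049746 -0.31107035  0.02656636] 0.4979111622401212 [ 0.02 -0.16  2.36]
```

View pics/r8.png

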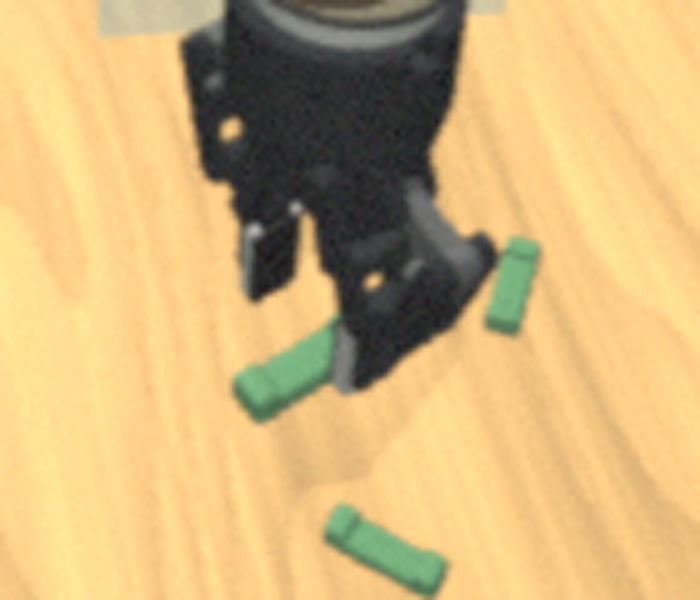

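The rest has not moved. Descend 2.3 cm and grip.

arm_command(series=[0, -0.1, 1, 0, 0, 0, 0.5, 0, -0.1, 1.8, 0, 0, 0, 0.5, 0, -0.1, 2.2, 0, 0, 0, 0.5, 0, -0.1, 2.2, 0, 0, 0, 0.6, 0, -0.1, 2.2, 0, 0, 0, 1, 0, -0.1, 2.2, 0, 0, 0, 1, 0, -0.1, 2.2, 0, 0, 0, 1, 0, -0.1, 2.2, 0, 0, 0, 1], force=40)

```text
time: 15.83
eef_pos: [0.5706, -0.3105, 0.0052]
tcp_rot: [0.977, 0.214, 0.0, 0.0]
contact_force: [-0.0, -1.0, 0.1]
opening: 0.194
finger_force: 40.7
```

arm_command(series=[0, 0, -1, 0, 0, 0, 1, 0, 0, -4, 0, 0, 0, 1, 0, 0, -8, 0, 0, 0, 1, 0, 0, -12, 0, 0, 0, 1, 1.8, -4, -15, 0, 0, 0, 1, 3, -7, -15, 0, 0, -7, 1, 4.5, -10, -15, 0, 0, -14, 1, 6, -13, -15, 0, 0, -21, 1, 7.8, -16.5, -15, 0, 0, -28, 1, 9.7, -20.7, -15, 0, 0, -35, 1])

```text
time: 16.67
eef_pos: [0.5722, -0.085, 0.1564]
tcp_rot: [0.866, 0.5, 0.001, 0.001]
contact_force: [1.7, -0.0, -0.5]
opening: 0.192
finger_force: 40.7
```

arm_command(series=[0, 0, 2, 0, 0, -25, 1, 0, 0, 4, 0, 0, -25, 1, 0, 0, 6, 0, 0, -25, 1, 0, 0, 8, 0, 0, -25, 1, 0, 0, 8, 0, 0, -25, 1, 0, 0, 8, 0, 0, -25, 1])

```text
time: 17.17
eef_pos: [0.5714, -0.0858, 0.0746]
tcp_rot: [0.74, 0.673, -0.0, -0.001]
contact_force: [-0.3, 0.2, 0.9]
opening: 0.193
finger_force: 40.7
```

```bash
python3 - <<'E'
from h import *
np.set_printoptions(precision=4,suppress=True)
s=vision.read_camera("side");st=telemetry.get_state()
xa=R.from_quat(st["tcp_rot"]).apply([0,1,0]); print(st["eef_pos"],st["opening"],"phi",np.arctan2(xa[1],xa[0]),toolmove([.5726,-.0818,.046]))
x,y=250,150
b=cv2.resize(s["color"][y:y+120,x:x+140],None,fx=5,fy=5,interpolation=cv2.INTER_CUBIC);b=cv2.convertScaleAbs(b,alpha=1.4)
c=np.array([.632,.0235]);rr=R.from_euler("z",-.087)
def box(ox,oy,lx,ly,z,col):
    q=np.array([[ox+i*lx/2,oy+j*ly/2,0] for i,j in((-1,-1),(1,-1),(1,1),(-1,1))])
    p=rr.apply(q)+[c[0],c[1],z]; cv2.polylines(b,[np.int32((pix(s,p)-[x,y]+.5)*5)],True,col,1)
box(-.05,-.11,.018,.056,.04,(0,0,255)); box(.04,-.11,.047,.047,.04,(255,0,0)); box(-.05,-.11,.018,.056,.054+st["eef_pos"][2]-.045,(0,255,255)); box(0,0,.18,.32,.04,(255,0,255))
cv2.imwrite("pics/r9.png",b)
E
```

```text
[ 0.5725 -0.0863  0.0759] 0.18903708940578703 phi -0.09464135639665412 [ 0.45 -0.03  2.99]
```

View pics/r9.png

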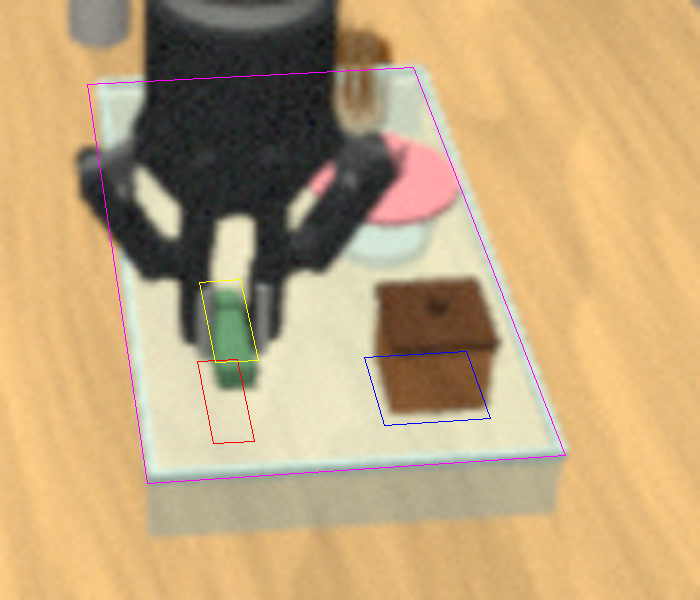

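The rest hangs level and parallel to the riser's front edge, in front of the salt box (crop (235,340)); in the side view both it and the box sit about 4 mm further left than my model, so 4.5 mm sideways remains to go. Shift and lower.

arm_command(series=[0.4, 0, 1, 0, 0, 0, 1, 0.4, 0, 2, 0, 0, 0, 1, 0.4, 0, 2.6, 0, 0, 0, 1, 0.4, 0, 2.8, 0, 0, 0, 1, 0.4, 0, 2.9, 0, 0, 0, 1, 0.4, 0, 2.9, 0, 0, 0, 1, 0.4, 0, 2.9, 0, 0, 0, 1])

```text
time: 17.8
eef_pos: [0.5726, -0.0823, 0.046]
tcp_rot: [0.739, 0.673, 0.0, 0.0]
contact_force: [1.1, 0.2, -0.4]
opening: 0.195
finger_force: 40.7
```

arm_command(series=[0, 0, 0.1, 0, 0, 0, 1, 0, 0, 0.2, 0, 0, 0, 1, 0, 0, 0.2, 0, 0, 0, 1])

```text
time: 18.05
eef_pos: [0.5728, -0.0823, 0.0444]
tcp_rot: [0.739, 0.673, 0.0, 0.0]
contact_force: [-0.2, 0.3, 1.6]
opening: 0.19
finger_force: 40.9
```

arm_command(series=[0, 0, 0.05, 0, 0, 0, 0.7, 0, 0, 0.05, 0, 0, 0, 0.55, 0, 0, 0, 0, 0, 0, 0.55, 0, 0, -1, 0, 0, 0, 0.55, 0, 0, -4, 0, 0, 0, 0.55, 0, 0, -8, 0, 0, 0, 0.55, 0, 0, -12, 0, 0, 0, 0.3, 0, 0, -16, 0, 0, 0, 0, 0, 0, -16, 0, 0, 0, 0])

```text
time: 18.8
eef_pos: [0.5774, -0.0836, 0.2155]
tcp_rot: [0.739, 0.674, 0.005, 0.008]
contact_force: [1.3, 0.2, 1.4]
opening: 0.855
finger_force: 0.0
```

```bash
python3 - <<'E'
from g import *
print("side"); blobs(s,(60,80,20),(95,255,255),.05,(240,345)); blobs(s,(160,60,60),(179,255,255),.079,(200,400))
print(telemetry.get_state()["eef_pos"],toolmove([.585,.309,.17]))
E
```

```text
side
[295.3 227.4] 78 size mm [55. 12.] ang 1.459 mean [ 0.5728 -0.086 ] rect c [573. -84.]
[337.1 360.3] 105 size mm [11. 34.] ang -0.779 mean [ 0.5666 -0.413 ] rect c [ 566. -412.]
[326.8 185.7] 285 size mm [67. 64.] ang 1.382 mean [0.6716 0.0166] rect c [671.  16.]
[ 0.57391793 -0.08258137  0.20772288] [39.1  -2.55  3.7 ]
```

arm_command(series=[39, -2.5, 2, 0, 0, 0, 0, 39, -2.5, 2, 0, 0, 0, 0, 39, -2.5, 2, 0, 0, 0, 0, 39, -2.5, 2, 0, 0, 0, 0, 39, -2.5, 2, 0, 0, 0, 0, 39, -2.5, 2, 0, 0, 0, 0, 39, -2.5, 2, 0, 0, 0, 0, 39, -2.5, 2, 0, 0, 0, 0, 39, -2.5, 2, 0, 0, 0, 0, 39, -2.5, 2, 0, 0, 0, 0])

```text
time: 19.73
eef_pos: [0.5815, 0.3128, 0.1811]
tcp_rot: [0.738, 0.675, -0.001, -0.002]
contact_force: [-0.7, -0.5, 0.9]
opening: 1.0
finger_force: 0.0
```

arm_command(series=[0, 0, 0, 0, 0, 0, 0, 0, 0, 0, 0, 0, 0, 0, 0, 0, 0, 0, 0, 0, 0])

```text
time: 19.98
eef_pos: [0.5832, 0.3073, 0.1826]
tcp_rot: [0.739, 0.673, -0.001, -0.0]
contact_force: [-0.1, 0.3, -0.1]
opening: 0.997
finger_force: 0.0
```

```bash
python3 - <<'E'
from h import *
s=vision.read_camera("side")
print(telemetry.get_state()["eef_pos"],toolmove([.585,.309,.029]))
x,y=225,60
b=cv2.resize(s["color"][y:y+120,x:x+100],None,fx=5,fy=5,interpolation=cv2.INTER_CUBIC);b=cv2.convertScaleAbs(b,alpha=1.4)
ax=np.linspace(0,2*np.pi,60)
for cx,cy,r,z,col in((.585,.309,.019,.085,(0,0,255)),(.585,.309,.019,.0,(255,0,0))):
    for u,v in pix(s,np.c_[cx+r*np.cos(ax),cy+r*np.sin(ax),np.full(60,z)]): cv2.circle(b,(int((u-x+.5)*5),int((v-y+.5)*5)),1,col,-1)
cv2.imwrite("pics/r10.png",b)
E
```

```text
[0.58354739 0.30689196 0.18304752] [ 0.24  0.15 15.4 ]
```

View pics/r10.png

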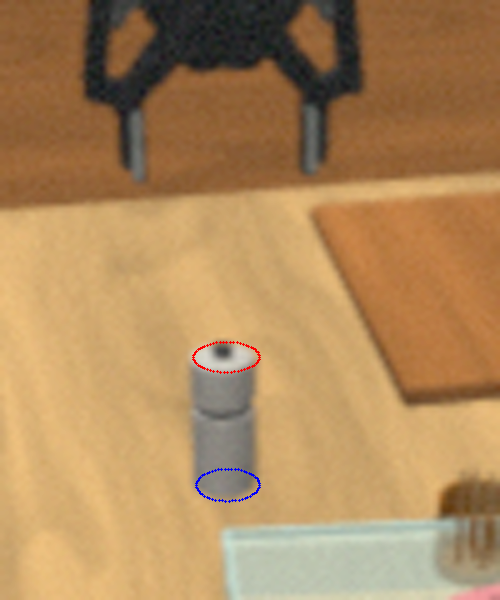

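The mill's outline matches the prediction (crop (225,430)); descend and grip.

arm_command(series=[0.2, 0.1, 4, 0, 0, 0, 0, 0.2, 0.1, 8, 0, 0, 0, 0, 0.2, 0.1, 12, 0, 0, 0, 0, 0.2, 0.1, 14.5, 0, 0, 0, 0, 0.2, 0.1, 15.4, 0, 0, 0, 0, 0.2, 0.1, 15.4, 0, 0, 0, 0.3, 0.2, 0.1, 15.4, 0, 0, 0, 0.5, 0.2, 0.1, 15.4, 0, 0, 0, 1, 0.2, 0.1, 15.4, 0, 0, 0, 1, 0.2, 0.1, 15.4, 0, 0, 0, 1], force=40)

```text
time: 20.87
eef_pos: [0.5869, 0.3111, 0.0333]
tcp_rot: [0.739, 0.674, 0.002, 0.001]
contact_force: [-0.8, -0.3, 5.7]
opening: 0.434
finger_force: 40.5
```

arm_command(series=[0, 0, 0, 0, 0, 0, 1, 0, 0, 0, 0, 0, 0, 1])

```text
time: 21.03
eef_pos: [0.5869, 0.3111, 0.0333]
tcp_rot: [0.739, 0.674, 0.002, 0.001]
contact_force: [-1.2, -0.5, 7.0]
opening: 0.43
finger_force: 40.7
```

arm_command(series=[0, 0, -1, 0, 0, 0, 1, 0, 0, -3, 0, 0, 0, 1, 0, 0, -6, 0, 0, 0, 1, 0, 0, -10, 0, 0, 0, 1, -2, 0.2, -12, 0, 0, 0, 1, -5, 0.6, -12, 0, 0, 0, 1, -9, 1.1, -12, 0, 0, 0, 1, -13, 1.6, -12, 0, 0, 0, 1, -16, 2, -12, 0, 0, 0, 1, -17.4, 2.1, -12, 0, 0, 0, 1])

```text
time: 21.87
eef_pos: [0.5896, 0.1318, 0.1504]
tcp_rot: [0.74, 0.673, -0.0, 0.001]
contact_force: [0.4, 0.5, -1.3]
opening: 0.434
finger_force: 40.3
```

arm_command(series=[0, 0, 2, 0, 0, 0, 1, 0, 0, 4, 0, 0, 0, 1, 0, 0, 5, 0, 0, 0, 1, 0, 0, 5.5, 0, 0, 0, 1, 0, 0, 5.5, 0, 0, 0, 1])

```text
time: 22.28
eef_pos: [0.5885, 0.1357, 0.0934]
tcp_rot: [0.739, 0.674, -0.001, -0.001]
contact_force: [-0.4, -0.4, -1.7]
opening: 0.432
finger_force: 40.3
```

```bash
python3 - <<'E'
from h import *
s=vision.read_camera("side"); st=telemetry.get_state()
print(st["eef_pos"],st["opening"],st["contact_force"],toolmove([.592,.137,.0735]))
x,y=240,110
b=cv2.resize(s["color"][y:y+130,x:x+130],None,fx=4.6,fy=4.6,interpolation=cv2.INTER_CUBIC);b=cv2.convertScaleAbs(b,alpha=1.4)
ax=np.linspace(0,2*np.pi,60); e=st["eef_pos"]
for cx,cy,r,z,col in((.6815,.129,.021,.04,(0,0,255)),(e[0],e[1],.019,e[2]-.033,(255,0,0))):
    for u,v in pix(s,np.c_[cx+r*np.cos(ax),cy+r*np.sin(ax),np.full(60,z)]): cv2.circle(b,(int((u-x+.5)*4.6),int((v-y+.5)*4.6)),1,col,-1)
cv2.imwrite("pics/r11.png",b)
E
```

```text
[0.58941456 0.13575383 0.09464305] 0.43362977805846614 [ 0.53452628  1.00758497 -0.44799553] [0.15 0.25 2.11]
```

View pics/r11.png

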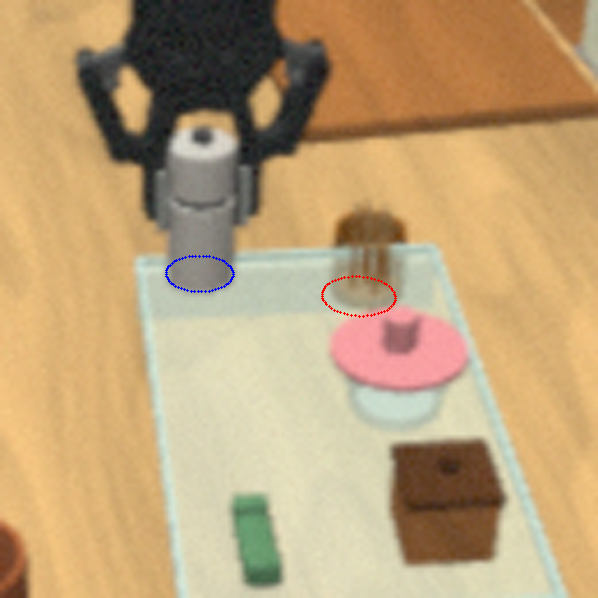

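The mill hangs upright over its spot (crop (201,275)), in front of the jar (366,287). Small correction and lower.

arm_command(series=[0.2, 0.2, 0.8, 0, 0, 0, 1, 0.2, 0.2, 1.5, 0, 0, 0, 1, 0.2, 0.2, 1.8, 0, 0, 0, 1, 0.2, 0.2, 1.9, 0, 0, 0, 1, 0.2, 0.2, 2, 0, 0, 0, 1, 0.2, 0.2, 2, 0, 0, 0, 1])

```text
time: 22.83
eef_pos: [0.5918, 0.137, 0.0747]
tcp_rot: [0.739, 0.674, -0.0, -0.0]
contact_force: [-0.2, 0.2, -1.6]
opening: 0.434
finger_force: 40.3
```

arm_command(series=[0, 0, 0.1, 0, 0, 0, 1, 0, 0, 0.2, 0, 0, 0, 1, 0, 0, 0.25, 0, 0, 0, 1, 0, 0, 0.25, 0, 0, 0, 1])

```text
time: 23.17
eef_pos: [0.5922, 0.137, 0.0733]
tcp_rot: [0.739, 0.674, 0.0, 0.0]
contact_force: [-1.2, 0.2, 3.4]
opening: 0.431
finger_force: 40.7
```

arm_command(series=[0, 0, 0.1, 0, 0, 0, 0.45, 0, 0, 0.1, 0, 0, 0, 0.25, 0, 0, 0, 0, 0, 0, 0.2, 0, 0, -1, 0, 0, 0, 0.2, 0, 0, -4, 0, 0, 0, 0.2, 0, 0, -8, 0, 0, 0, 0.2, 0, 0, -12, 0, 0, 0, 0.2, 0, 0, -16, 0, 0, 0, 0.2, 0, 0, -18, 0, 0, 0, 0.2, 0, 0, -18, 0, 0, 0, 0.2])

```text
time: 24.0
eef_pos: [0.5951, 0.1373, 0.2614]
tcp_rot: [0.739, 0.674, 0.006, 0.005]
contact_force: [1.3, 0.1, 0.4]
opening: 0.799
finger_force: 0.0
```

arm_command(series=[30, -6, 0, 0, 0, 0, 0.2, 30, -6, 0, 0, 0, 0, 0.2, 30, -6, 0, 0, 0, 0, 0.2, 30, -6, 0, 0, 0, 0, 0.2, 30, -6, 0, 0, 0, 0, 0.2, 30, -6, 0, 0, 0, 0, 0.2, 30, -6, 0, 0, 0, 0, 0.2, 30, -6, 0, 0, 0, 0, 0.2, 30, -6, 0, 0, 0, 0, 0.2])

```text
time: 24.75
eef_pos: [0.5581, 0.4446, 0.251]
tcp_rot: [0.738, 0.675, -0.001, -0.0]
contact_force: [0.2, -0.4, -0.6]
opening: 0.8
finger_force: 0.0
```

```bash
python3 - <<'E'
from g import *
print("top");blobs(t,(60,80,20),(95,255,255),.05,(240,345)); blobs(t,(160,60,60),(179,255,255),.079,(200,400))
a=cv2.resize(t["color"][130:220,190:340],(800,480),interpolation=cv2.INTER_CUBIC)
cv2.imwrite("pics/r12.png",cv2.convertScaleAbs(a,alpha=1.5))
E
```

```text
top
[303.6 195.6] 84 size mm [49. 13.] ang 1.475 mean [ 0.5714 -0.0835] rect c [571. -83.]
[264.3 157.4] 524 size mm [64. 66.] ang 0.52 mean [0.6683 0.016 ] rect c [668.  15.]
```

View pics/r12.png

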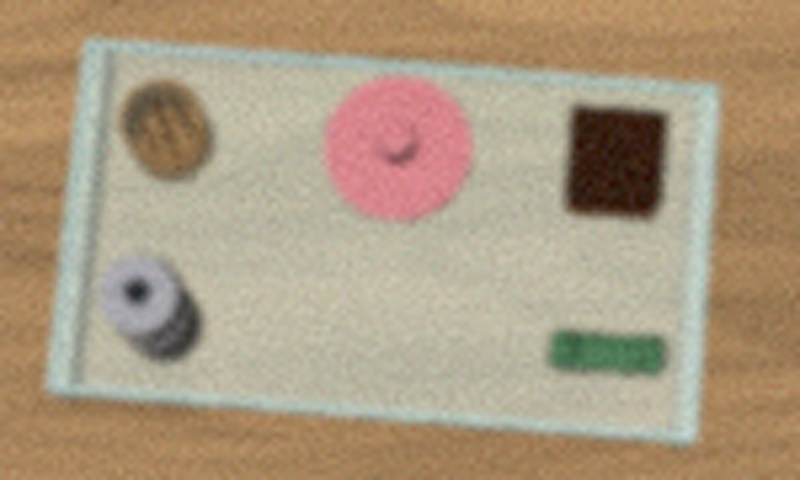

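The top view shows everything in place: the lid centred on the ramekin at (398,148), midway between the jar (168,130) and the salt box (617,160). The rest is in front of the box at (608,352) and the mill stands in front of the jar at about (175,330). Handing in.

```bash
python3 -c "
from plant import ctrl
print(ctrl.sign_off())"
```

```text
the job is handed in; nothing more can be done
None
```

The job is handed in: the ramekin with its lid, the chopstick rest and the pepper mill stood in their places on the riser in the last picture, within about 3 mm as measured, after roughly 25 s of the 120 s; the judging result was not shown.

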